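Pop the bicycle light out of its dock and trap it on the chute

TASK

Press the wooden dock's spring ejector plate all the way down with one finger so that the grey bicycle light pops out of its well, and stop the light with the other finger standing in the chute before it slides off the lower end. Do not pinch or lift the light, do not touch it while it is still seated in its well, and leave the other things on the shelf where they are. Finish holding like that: one finger keeping the ejector down, the light at rest against the other finger on the chute.

Things in the scene. Friction and masses are not known exactly. Their poses are not given: they have to be found in the camera images.
- dock: Light wooden ejector dock fixed to the shelf, 160 mm long (x -97 to 64), 114 mm wide (y -87 to 27), 72 mm high at its back wall. Origin on the shelf surface, z up; its yaw varies (chute falls roughly away from the robot). Along y = 0 runs a slick metal chute, 40 mm wide, falling towards -x at 0.32 rad, between rails 7 mm thick, 10 mm high. The ejector plate lies beside the lower chute on the -y side.
- well (a point): Middle of the sill between the well and the chute (dock x = 4, y = 0, height 41 mm). The light's well lies beyond it (x 5 to 58), its floor 7 mm lower. Pressing the ejector raises that floor as much as the plate goes down; at about 7 mm the light clears the sill, slides towards -x and is off the lower end in about half a second unless stopped.
- chute_end (a point): Open lower end of the chute, middle of its floor: dock x = -95, y = 0, height 8.5 mm.
- catch (a point): Point on the chute floor, mid-width: dock x = -50, y = 0, height 23.4 mm, 62 mm sideways (dock +y) from the ejector plate's centre. A fingertip standing here 4 to 15 mm above the floor stops the light. With one finger on the plate and the other here, at the same height, both can be lowered together.
- ejector_top (a point): Centre of the ejector plate's top, a plain metal plate 44 mm (dock x) by 40 mm (dock y) at dock x = -50, y = -62. Height 44 mm when up, 34 mm when fully down; its housing around it is 28 mm high. It moves with the plate.
- ejector (a joint): Ejector plate travel (m): 0 up, 0.010 fully down (it stops there). It moves straight down against a spring, about 2 N to start and 4 N at the bottom, plus about 2 N for the weight of the light while that rests on the well floor; it springs up when released.
- light: Grey plastic bicycle light clip, a loose block 40 mm (x, along the chute) by 34 mm (y) by 20 mm, with an 18 mm wide clip tongue on top (28 mm high in all), about 0.12 kg. Origin at the centre of its underside; its z axis is vertical and its x axis along the dock's x while it lies on the slope (the block itself is tilted 0.32 rad in this frame). Seated in the well its origin is at dock x = 25, z = 41 mm.
- coin_cup: Copper-toned coin cup, 66 mm wide, 65 mm high, standing near the dock; origin under its centre. Bystander.
- stopper: Green glass bottle stopper, 48 mm wide, 62 mm high, standing near the dock; origin under its centre. Bystander.
- padlock: Brass padlock standing near the dock, 22 by 42 mm, 62 mm high; origin under its centre. Bystander.
There are look-alikes about, which are no part of the job. Leave any blue or red look-alike of the light alone.

How it is judged:
By the outcome, as a careful person would: the job done as asked, in the order asked, and still so for the second after the job is handed in, while the arm keeps its last pose, push and grip.
It also fails if it takes over 38 s, if anything falls off the work surface, if the arm or the gripper's body presses on something with over 40 N, if the wrist force passes 120 N, or if a joint passes its speed limit or range.

ROBOT

A 6-joint arm with a two-finger parallel gripper is mounted at the origin on the work surface. World frame = base frame: x ahead of the robot, y to its left, z up, the work surface at z = 0. Lengths are in m, angles in degrees, forces in N, time in s.
With the tool pointing down it reaches from about 0.35 to 0.875 m from the base axis. Payload 4.2 kg.
Tool frame: the origin (TCP) lies midway between the tips of the shut fingers; the grasp point (between the pads) lies 19 mm behind it; z points along the fingers, y is the direction in which the jaws open and shut (so a half turn about z gives the same grasp; the last joint's range is limited). The gripper opens to 87 mm and grips with 3 to 60 N. Pads are 19 mm wide; open, the fingers measure 117 mm over their backs; the gripper's body (75 mm by 190 mm) begins 51 mm behind the grasp point.
Start: joints at [-55.543, 22.042, 0.453, 0, -68.411, -14.817], TCP at [0.21, -0.589, 0.223] pointing down, gripper open.
Joint ranges: [-179.83, 179.83], [-69.29, 118.12], [-61.27, 80.66], [-181.25, 117.63], [-171.15, -9.14], [-177.46, 177.46]. Speed limits (degrees/s): [159.86, 159.86, 180, 180, 180, 180].

INTERFACE

Orientations are given as a 3x3 rotation matrix whose columns are the frame's x, y, z axes.
In Python, from station import r gives the robot as it stands.
- The arm moves only by the tool play_rows, never from a script. Its argument "commands" is a list that holds one entry, the list of rows, each a list of 7 numbers: the shift along the world's x, y, z in m, then the turn, a rotation vector about the world's x, y, z in rad, then the closure, from 0 (fully open) to 1 (shut). A call has 1 to 5 rows; each row is the pose to reach, as a shift and turn from the pose commanded when the call began; what a row does not reach only later rows make up. A row lasts 1/10 s, in which the tool goes at most 50 mm and 8.59 degrees, less where a joint would pass 70% of its speed; a pose out of reach is approached as far as the arm can. A call with a gripper value outside its range is refused whole. The fingers move at their own pace and stop on an object; the grip force is fixed at half the most. Time passes only in rows, so rows that repeat a pose let the fingers close. It gives the time, the measured TCP pose, the force and the opening at its end, in the units of the state.
- r.sense(): the state, without advancing time (a new reading comes with each control period).
- r.capture(name): name is "scene" or "top"; returns a dict with "image" (400x640x3 uint8, red, green, blue), "range_z" (400x640 float32, m along the optical axis (not along the pixel's ray), 0 where there is no reading), "intrinsics" (3x3 intrinsics, pixels), "extrinsics" (4x4, takes a point from camera to world coordinates). Camera axes: x right, y up, looking along -z (the intrinsics and any distortion apply to the point x, -y, -z); pixel columns grow to the right and rows downward; lengths in m; the calibration is good to about 2 mm. A picture is of the moment at which its call begins.
- r.finish_job(): hands the job in, once; it reports no verdict.
The state is a dict: "time_s": time; "joints": joint angles; "joint_velocities": joint speeds; "effort": joint torques, N m; "tcp_pos": TCP position; "ee_rot": TCP orientation; "wrist_force": force on the tool from outside, world axes, zero at the start; "moment": the same for the moment, N m; "gripper_width": opening from 0.0 (shut) to 1.0 (fully open).
Only numpy, scipy, OpenCV 4.12 (cv2) and the standard library are available. Lean on these libraries where they do the work, as an engineer would, in place of code of your own. Each camera call takes 0.05 s, during which the arm holds its last target. There are 200 camera calls.

## Working session

There is one attempt and no reset: what is moved stays moved. The work goes in short steps, Python scripts to look and compute and a tool call to move; the robot and the scene stay as the last step left them, time stands still between calls to the robot, and variables do not carry over. Pictures are saved under pics/ and viewed, about 8 in all and at most 12, crops included, and the job is handed in when it is done.

Besides the shell and the picture viewer there is one more tool, called after "Request:" as name(argument=value, ...), one argument or row to a line, values as JSON. play_rows: Moves the arm, as the interface text tells. Its arguments: {"type":"object","properties":{"commands":{"type":"array","items":{"type":"array","items":{"type":"array","items":{"type":"number"}}}}},"required":["commands"]}

```bash
mkdir -p pics; cat > h.py <<'E'
import numpy as np, cv2
from station import r
def cap(n,f):
    c=r.capture(n); cv2.imwrite('pics/'+f+'.png',c['image'][:,:,::-1]); np.savez('pics/'+f+'.npz',**c); return c
def cloud(c):
    K=c['intrinsics'];E=c['extrinsics'];z=c['range_z'];v,u=np.mgrid[:400,:640]
    P=np.stack([(u-K[0,2])/K[0,0]*z,-(v-K[1,2])/K[1,1]*z,-z],-1)
    return P@E[:3,:3].T+E[:3,3]
E
python3 - <<'E'
from h import *
for n in('scene','top'):
    c=cap(n,n+'1');print(n,c['intrinsics'].tolist(),c['extrinsics'].round(3).tolist())
s=r.sense();print({k:np.round(v,3).tolist() for k,v in s.items()})
E
```

```text
scene [[412.10316306175605, 0.0, 325.05597384396464], [0.0, 412.10316306175605, 201.84406588003134], [0.0, 0.0, 1.0]] [[0.25, -0.503, 0.827, 1.2], [0.968, 0.137, -0.21, -0.106], [-0.007, 0.853, 0.522, 0.489], [0.0, 0.0, 0.0, 1.0]]
top [[479.6763124024351, 0.0, 315.0629749865272], [0.0, 479.6763124024351, 195.94469839237678], [0.0, 0.0, 1.0]] [[-0.007, 0.999, -0.049, 0.471], [-1.0, -0.006, 0.013, 0.076], [0.012, 0.049, 0.999, 0.951], [0.0, 0.0, 0.0, 1.0]]
{'time_s': 0.1, 'joints': [-55.542, 22.086, 0.386, -0.024, -68.411, -14.818], 'joint_velocities': [0.01, -0.106, 0.191, 0.135, 0.029, -0.045], 'effort': [-0.0, -39.169, 18.793, 4.232, 0.013, -0.0], 'tcp_pos': [0.21, -0.588, 0.222], 'ee_rot': [[-0.942, -0.336, -0.001], [-0.336, 0.942, 0.002], [0.0, 0.002, -1.0]], 'wrist_force': [-0.162, -0.631, 0.334], 'moment': [-0.027, -0.041, -0.023], 'gripper_width': 0.999}
```

View pics/top1.png

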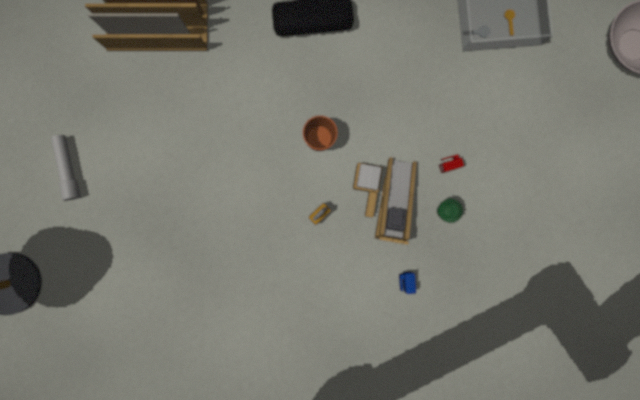

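View pics/scene1.png

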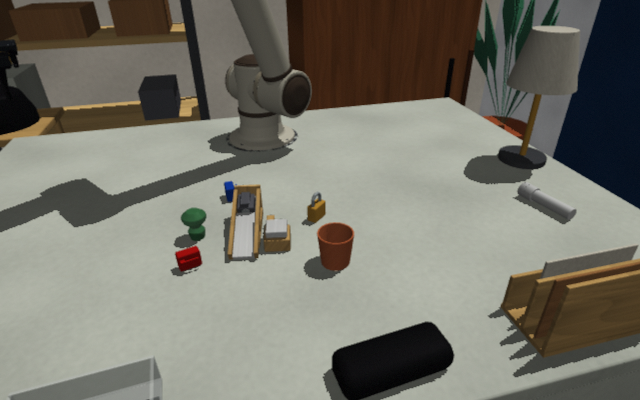

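The top view shows the dock with its back wall near (393,240) and its chute end near (405,160). The plate is at (368,177), the seated grey light at (397,218), the padlock at (320,213), the cup at (320,133), the stopper at (450,209), and the red and blue decoys at (452,163) and (408,283). In the scene view the dock is at (247,220), with the plate at (277,230).

```bash
cat > m.py <<'E'
from h import *
from scipy.optimize import least_squares
c=dict(np.load('pics/top1.npz'));P=cloud(c);im=c['image']
hsv=cv2.cvtColor(im,cv2.COLOR_RGB2HSV)
roi=np.zeros((400,640),bool);roi[150:250,345:425]=1
print('table z',np.median(P[150:250,345:350,2]))
print('heights mm'); print((P[154:246:4,352:424:4,2]*1000).round().astype(int))
print('sat');print(hsv[154:246:4,352:424:4,1])
# plate
pl=np.zeros_like(roi);pl[160:194,352:384]=1
pl&=(hsv[...,1]<60)&(abs(P[...,2]-.044)<.006)
lab=np.argwhere(pl)
q=P[pl];rc=cv2.minAreaRect((q[:,:2]*1000).astype(np.float32))
print('plate',len(q),q.mean(0),rc)
ch=np.zeros_like(roi);ch[158:204,384:420]=1
ch&=(hsv[...,1]<60)&(P[...,2]>.004)&(P[...,2]<.042)
q=P[ch];A=np.c_[q[:,:2],np.ones(len(q))];k=np.linalg.lstsq(A,q[:,2],rcond=None)[0]
print('chute',len(q),q.mean(0),k,np.hypot(*k[:2]),np.degrees(np.arctan2(k[1],k[0])),cv2.minAreaRect((q[:,:2]*1000).astype(np.float32)))
cv2.imwrite('pics/crop1.png',cv2.resize(im[140:300,300:480,::-1],None,fx=4,fy=3.7,interpolation=cv2.INTER_CUBIC)[:600])
E
python3 m.py
```

```text
table z -0.0005997539405351304
heights mm
[[  1   1   0   1   1  -2   1  -4  -1  -1  -2   1 951   0   0   1   1   0]
 [  0   1  -1   0   1   1  -2  -2  -2   2  22  -3   0   2  -2  -1   0   3]
 [ -1  -1  26  -1   0  -1   0   1  -1  14  22   8   6   8   8  11  16  -1]
 [  0  -2  35  42  44  47  40  27  -3  20  14  14  11  10  12  16  22  -3]
 [  2  21  43  43  43  44  45  43   0  27  17  17  16  13  15  21   1  -1]
 [ -3  26  46  47  44  41  42  43   1  33  16  17  18  16  18  27  -1  -1]
 [ -2  24  44  44  42  43  43  25  -1  32  21  21  20  16  18  29   1   3]
 [ -1  28  46  42  44  44  46  24   5  33  23  20  23  23  20  32  -1   1]
 [ -2  29  39  44  42  43  44  -3   5  39  26  28  26  27  26  34   1   1]
 [ -1  -3   0  12  24  27  27   1  22  41  28  29  27  30  26  37   1  -1]
 [ -1   1   0  -1  -3  22  19   0  29  43  34  28  29  31  27  42   0   1]
 [ -3  -2   2  -1  12  20  20   0  40  42  35  35  35  29  36  42  -3   0]
 [  0   0  -2  -1  17  19   3  -2  47  38  37  35  37  33  39  45   3   0]
 [  0  -2   2  -4  20  20  -2   5  51  39  40  35  40  36  43  47   0   0]
 [ -1  -
[... 2072 characters left out ...]
 12  23 123  32  20  22]
 [ 22  17  18  15  19  17  87 132  83   5  10   3  12  90 122  24  16  16]
 [ 18  19  18  22  21  15 115 135  59  10  10   9   8 103 117  18  22  16]
 [ 15  20  19  13  20  17  47 104 122 122 120 103  46 117  99  13  19  21]
 [ 21  19  20  20  17  22  20  20  17  30  46  84 102 118  60  17  16  18]]
plate 485 [ 0.55348266 -0.0383021   0.04336669] ((553.6114501953125, -38.51902389526367), (40.239173889160156, 44.34354782104492), 78.45956420898438)
chute 859 [ 0.5433197  -0.10040318  0.0228066 ] [-0.32389894  0.0607185   0.2048836 ] 0.3295409868409402 169.38249002125664 ((547.1143188476562, -104.58418273925781), (91.2145767211914, 63.14445877075195), 1.801084041595459)
```

View pics/crop1.png

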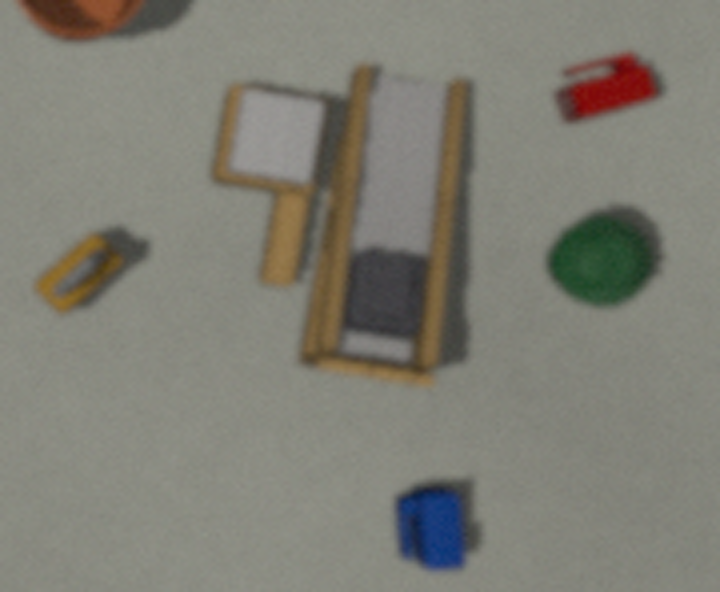

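```bash
cat > m2.py <<'E'
from h import *
c=dict(np.load('pics/top1.npz'));P=cloud(c);hsv=cv2.cvtColor(c['image'],cv2.COLOR_RGB2HSV)
z=P[...,2];roi=np.zeros((400,640),bool);roi[158:208,384:420]=1
for yaw in (168,169,170,171):
    a=np.radians(yaw);ex=np.array([np.cos(a),np.sin(a)]);ey=np.array([-ex[1],ex[0]])
    d=P[...,:2]-(np.array([.5535,-.0385])-(-.05*ex-.062*ey)); X=d@ex*1000;Y=d@ey*1000
    out=[]
    for x0 in range(-85,0,20):
        f=8.5+(x0+95)*.3314
        s=roi&(abs(X-x0)<10)&(hsv[...,1]<50)&(abs(z*1000-(8.5+(X+95)*.3314))<6)
        out.append((x0,*np.percentile(Y[s],[3,97]).round(1),round(Y[s].mean(),1)))
    print(yaw,out)
# light top and back wall
    s=np.zeros_like(roi);s[205:232,380:415]=1;s&=(hsv[...,1]<40)&(z>.052)&(hsv[...,2]<100)
    w=np.zeros_like(roi);w[232:248,370:420]=1;w&=(z>.068)
    print(' light',X[s].mean().round(1),Y[s].mean().round(1),' wall',X[w].mean().round(1))
E
python3 m2.py
```

```text
168 [(-85, np.float64(-17.8), np.float64(17.6), np.float64(-0.2)), (-65, np.float64(-17.2), np.float64(18.1), np.float64(0.7)), (-45, np.float64(-16.5), np.float64(19.0), np.float64(1.3)), (-25, np.float64(-15.8), np.float64(19.6), np.float64(1.6)), (-5, np.float64(-15.8), np.float64(19.9), np.float64(0.7))]
 light 20.8 -0.3  wall 58.3
169 [(-85, np.float64(-17.2), np.float64(18.4), np.float64(0.5)), (-65, np.float64(-16.9), np.float64(18.3), np.float64(0.8)), (-45, np.float64(-16.7), np.float64(18.9), np.float64(1.1)), (-25, np.float64(-16.2), np.float64(19.0), np.float64(1.3)), (-5, np.float64(-16.5), np.float64(19.2), np.float64(0.1))]
 light 21.8 -1.6  wall 59.2
170 [(-85, np.float64(-16.7), np.float64(19.5), np.float64(1.2)), (-65, np.float64(-16.6), np.float64(18.5), np.float64(1.2)), (-45, np.float64(-16.8), np.float64(18.7), np.float64(1.0)), (-25, np.float64(-16.7), np.float64(18.6), np.float64(0.8)), (-5, np.float64(-17.3), np.float64(18.5), np.float64(-0.3))]
 light 22.9 -2.8  wall 60.1
171 [(-85, np.float64(-16.1), np.float64(20.2), np.float64(1.6)), (-65, np.float64(-16.2), np.float64(19.1), np.float64(1.7)), (-45, np.float64(-16.7), np.float64(18.8), np.float64(0.9)), (-25, np.float64(-17.1), np.float64(18.3), np.float64(0.3)), (-5, np.float64(-18.2), np.float64(17.9), np.float64(-1.0))]
 light 23.9 -4.1  wall 60.9
```

Request:
play_rows(
  commands=[
    [[0.025,0.043,0,0,0,-0.13,0.2],[0.05,0.086,0,0,0,-0.26,0.448],[0.075,0.129,0,0,0,-0.4,0.448],[0.1,0.165,0,0,0,-0.534,0.448],[0.13,0.2,0,0,0,-0.534,0.448]],
  ],
)

```text
time_s: 0.6
tcp_pos: [0.3401, -0.3868, 0.2224]
ee_rot: [[-0.981, 0.193, -0.0], [0.193, 0.981, 0.001], [0.0, 0.0, -1.0]]
wrist_force: [1.9, 0.1, 0.1]
gripper_width: 0.635
```

Request:
play_rows(
  commands=[
    [[0.026,0.04,0,0,0,0,0.448],[0.052,0.08,0,0,0,0,0.448],[0.078,0.12,0,0,0,0,0.448],[0.104,0.16,0,0,0,0,0.448],[0.13,0.2,0,0,0,0,0.448]],
  ],
)

```text
time_s: 1.1
tcp_pos: [0.4705, -0.1867, 0.2224]
ee_rot: [[-0.982, 0.19, -0.0], [0.19, 0.982, 0.0], [0.0, 0.0, -1.0]]
wrist_force: [0.9, -0.8, 0.3]
gripper_width: 0.553
```

Request:
play_rows(
  commands=[
    [[0.026,0.04,0,0,0,0,0.448],[0.052,0.08,0,0,0,0,0.448],[0.077,0.118,0,0,0,0,0.448],[0.077,0.118,-0.04,0,0,0,0.448],[0.077,0.118,-0.08,0,0,0,0.448]],
  ],
)

```text
time_s: 1.6
tcp_pos: [0.5483, -0.0688, 0.142]
ee_rot: [[-0.982, 0.188, 0.003], [0.188, 0.982, 0.001], [-0.003, 0.001, -1.0]]
wrist_force: [-1.0, 0.1, 0.1]
gripper_width: 0.552
```

Request:
play_rows(
  commands=[
    [[0,0,-0.03,0,0,0,0.448],[0,0,-0.05,0,0,0,0.448],[0,0,-0.06,0,0,0,0.448],[0,0,-0.06,0,0,0,0.448]],
  ],
)

```text
time_s: 2.0
tcp_pos: [0.5461, -0.0707, 0.0811]
ee_rot: [[-0.982, 0.19, -0.003], [0.19, 0.982, -0.0], [0.003, -0.001, -1.0]]
wrist_force: [-0.1, 0.5, 0.2]
gripper_width: 0.546
```

```bash
python3 - <<'E'
from h import *
c=cap('top','top2');s=cap('scene','scene2')
a=cv2.resize(c['image'][130:260,330:450],(390,422));b=cv2.resize(s['image'][150:280,170:310],(400,372))
b=cv2.copyMakeBorder(b,0,50,0,0,0)
cv2.imwrite('pics/m2.png',np.hstack([a,b])[:,:,::-1]);q=r.sense();print(q['tcp_pos'],q['gripper_width'],q['wrist_force'],q['time_s'])
E
```

```text
[ 0.54781267 -0.07065826  0.08334214] 0.5518999765543131 [ 0.08211849  0.28742046 -0.09067394] 2.1
```

View pics/m2.png

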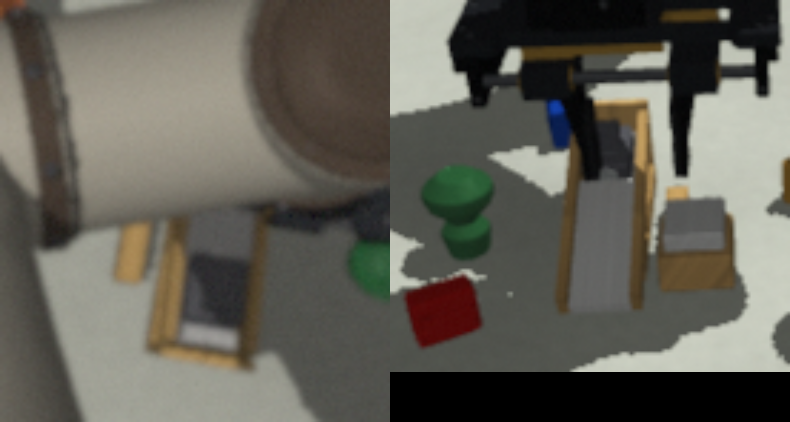

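The fingertips show in the right-hand panel, the left one at (590,178) over the chute and the right one at (682,175) behind the plate's image. I'll measure the tips in dock coordinates from the depth.

```bash
cat > t.py <<'E'
import sys
from h import *
c=dict(np.load(f'pics/{sys.argv[1]}.npz'));P=cloud(c);lo,hi=float(sys.argv[2]),float(sys.argv[3])
a=np.radians(169);ex=np.array([np.cos(a),np.sin(a)]);ey=np.array([-ex[1],ex[0]])
d=P[...,:2]-(np.array([.5535,-.0385])-(-.05*ex-.062*ey)); X=d@ex*1000;Y=d@ey*1000;z=P[...,2]
for n,l,h in(('chute',-30,40),('plate',-100,-30)):
    s=(Y>l)&(Y<h)&(X>-90)&(X<0)&(z>lo)&(z<hi)&(c['image'].max(-1)<70)
    print(n,s.sum(),'X',np.percentile(X[s],[3,50,97]).round(1),'Y',np.percentile(Y[s],[3,50,97]).round(1),'zmin',z[s].min())
E
python3 t.py scene2 .079 .095
```

```text
chute 43 X [-61.1 -58.4 -42.3] Y [-5.4 -2.5  3.2] zmin 0.08265495985004034
plate 23 X [-60.7 -58.8 -57.2] Y [-60.3 -56.7 -54.3] zmin 0.0830153239786337
```

Request:
play_rows(
  commands=[
    [[0,0,-0.01,0,0,0,0.4],[0,0,-0.02,0,0,0,0.4],[0,0,-0.028,0,0,0,0.4],[0,0,-0.034,0,0,0,0.4],[0,0,-0.034,0,0,0,0.4]],
  ],
)

```text
time_s: 2.6
tcp_pos: [0.5463, -0.0707, 0.0474]
ee_rot: [[-0.982, 0.19, -0.002], [0.19, 0.982, -0.0], [0.002, -0.001, -1.0]]
wrist_force: [-0.2, 0.1, 0.4]
gripper_width: 0.603
```

```bash
python3 - <<'E'
from h import *
s=cap('scene','scene3')
cv2.imwrite('pics/m3.png',cv2.resize(s['image'][150:280,170:310,::-1],(646,600),interpolation=cv2.INTER_CUBIC));q=r.sense();print(q['tcp_pos'],q['gripper_width'],q['wrist_force'],q['time_s'])
E
python3 t.py scene3 .045 .06
```

```text
[ 0.54681037 -0.07067115  0.04797033] 0.599124358314238 [ 0.731477   -0.48126749  0.20337973] 2.65
chute 42 X [-61.4 -57.3  -3.9] Y [-3.4  1.4 22. ] zmin 0.04613832269626289
plate 32 X [-61.  -57.5 -43.1] Y [-64.3 -59.6 -55.2] zmin 0.04551984062702069
```

View pics/m3.png

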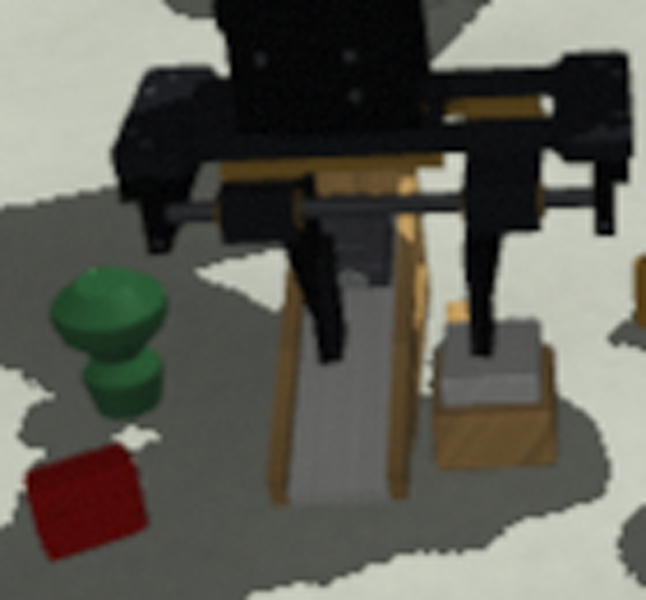

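The right finger stands over the plate at (482,352) and the left one in mid-chute at (330,360). The light is still seated. Next I press.

Request:
play_rows(
  commands=[
    [[0,0,-0.004,0,0,0,0.4],[0,0,-0.009,0,0,0,0.4],[0,0,-0.014,0,0,0,0.4],[0,0,-0.015,0,0,0,0.4],[0,0,-0.015,0,0,0,0.4]],
  ],
)

```text
time_s: 3.15
tcp_pos: [0.5479, -0.0706, 0.0344]
ee_rot: [[-0.982, 0.189, 0.002], [0.189, 0.982, -0.0], [-0.002, 0.0, -1.0]]
wrist_force: [-0.7, -0.2, 6.5]
gripper_width: 0.599
```

```bash
python3 - <<'E'
from h import *
s=cap('scene','scene4')
cv2.imwrite('pics/m4.png',cv2.resize(s['image'][150:280,170:310,::-1],(646,600),interpolation=cv2.INTER_CUBIC));q=r.sense();print(q['tcp_pos'],q['gripper_width'],q['wrist_force'],q['time_s'])
E
python3 t.py scene4 .03 .045
```

```text
[ 0.54792911 -0.07058212  0.03438356] 0.6049559996746945 [ 1.20319142 -2.19847438  4.62152241] 3.2
chute 74 X [-61.  -26.6 -11.5] Y [-27.5  -2.2  20. ] zmin 0.030368252913244465
plate 40 X [-61.9 -59.2 -33.3] Y [-64.5 -59.2 -52.9] zmin 0.03275770651284726
```

View pics/m4.png

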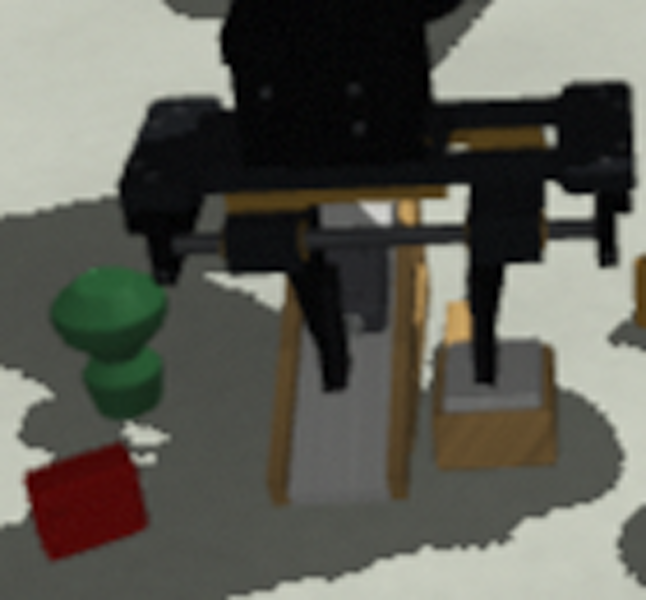

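The light has left the well; its front edge is at (370,327). The plate is nearly flush with the housing. I'll add a little more push, let it settle and look again.

Request:
play_rows(
  commands=[
    [[0,0,-0.001,0,0,0,0.4],[0,0,-0.002,0,0,0,0.4],[0,0,-0.002,0,0,0,0.4],[0,0,-0.002,0,0,0,0.4],[0,0,-0.002,0,0,0,0.4]],
  ],
)

```text
time_s: 3.7
tcp_pos: [0.548, -0.0706, 0.0342]
ee_rot: [[-0.982, 0.188, 0.003], [0.188, 0.982, -0.0], [-0.003, 0.0, -1.0]]
wrist_force: [-4.4, 1.2, 16.6]
gripper_width: 0.599
```

```bash
cat > e.py <<'E'
import sys
from h import *
n=sys.argv[1];s=cap('scene',n)
cv2.imwrite(f'pics/{n}c.png',cv2.resize(s['image'][150:280,170:310,::-1],(646,600),interpolation=cv2.INTER_CUBIC));q=r.sense();print(q['tcp_pos'],q['gripper_width'],q['wrist_force'],q['time_s'])
c=s;P=cloud(c);a=np.radians(169);ex=np.array([np.cos(a),np.sin(a)]);ey=np.array([-ex[1],ex[0]])
d=P[...,:2]-(np.array([.5535,-.0385])-(-.05*ex-.062*ey)); X=d@ex*1000;Y=d@ey*1000;z=P[...,2]*1000
f=8.5+(X+95)*.3314
k=(abs(Y)<15)&(X>-45)&(X<60)&(z>f+6)&(z<f+17)&(Y<-4)
print('light front X pct',np.percentile(X[k],[5,25,50]),k.sum())
k=(Y<-65)&(Y>-80)&(X>-68)&(X<-32);k2=k&(z>30)&(z<48);print('plate z',np.median(z[k2]),k2.sum())
E
python3 e.py scene5
```

```text
[ 0.54801807 -0.07060271  0.03414005] 0.6024801578602578 [-4.87386185  0.5369674  16.88120354] 3.75
light front X pct [-37.93328356 -37.34025753 -36.31938555] 17
plate z 34.03954257924757 87
```

View pics/scene5c.png

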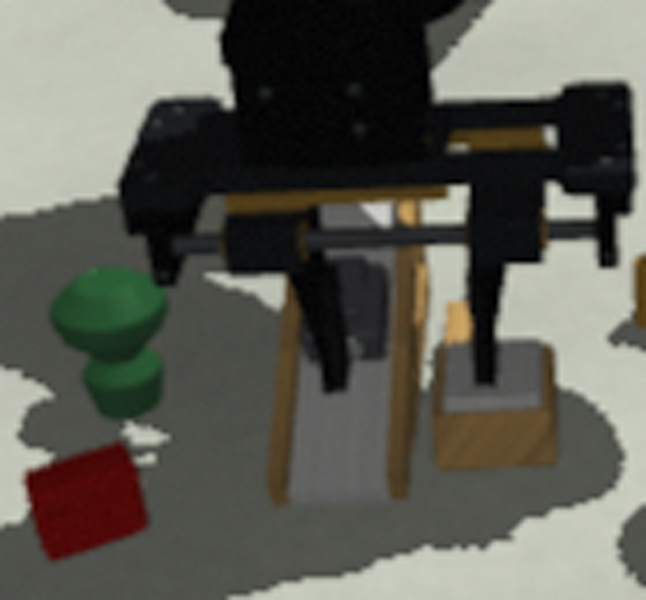

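The light has stopped against the chute finger, with its front edge at (360,357). The plate measures 34.0 mm, which is fully down, and the force has risen to 17 N, so it is on its stop. I'll hold and check that the light is at rest.

Request:
play_rows(
  commands=[
    [[0,0,0,0,0,0,0.4],[0,0,0,0,0,0,0.4],[0,0,0,0,0,0,0.4],[0,0,0,0,0,0,0.4],[0,0,0,0,0,0,0.4]],
  ],
)

```text
time_s: 4.25
tcp_pos: [0.548, -0.0706, 0.0341]
ee_rot: [[-0.982, 0.188, 0.003], [0.188, 0.982, -0.0], [-0.003, 0.0, -1.0]]
wrist_force: [-4.0, 1.1, 16.7]
gripper_width: 0.6
```

Request:
play_rows(
  commands=[
    [[0,0,0,0,0,0,0.4],[0,0,0,0,0,0,0.4],[0,0,0,0,0,0,0.4],[0,0,0,0,0,0,0.4],[0,0,0,0,0,0,0.4]],
  ],
)

```text
time_s: 4.75
tcp_pos: [0.548, -0.0706, 0.0341]
ee_rot: [[-0.982, 0.188, 0.003], [0.188, 0.982, -0.0], [-0.003, 0.0, -1.0]]
wrist_force: [-5.0, 1.8, 16.9]
gripper_width: 0.601
```

```bash
python3 e.py scene6; python3 -c "
from h import *
a=np.load('pics/scene5.npz')['image'];b=np.load('pics/scene6.npz')['image']
d=abs(a.astype(int)-b).max(-1)[150:280,170:310];print((d>40).sum(),np.argwhere(d>40).tolist()[:20])"
```

```text
[ 0.54801943 -0.07059292  0.03416595] 0.6019207218823565 [-4.88002258  0.18245113 17.11887629] 4.8
light front X pct [-39.42146479 -37.30701805 -36.46595482] 22
plate z 33.87479455810682 86
0 []
```

View pics/scene6c.png

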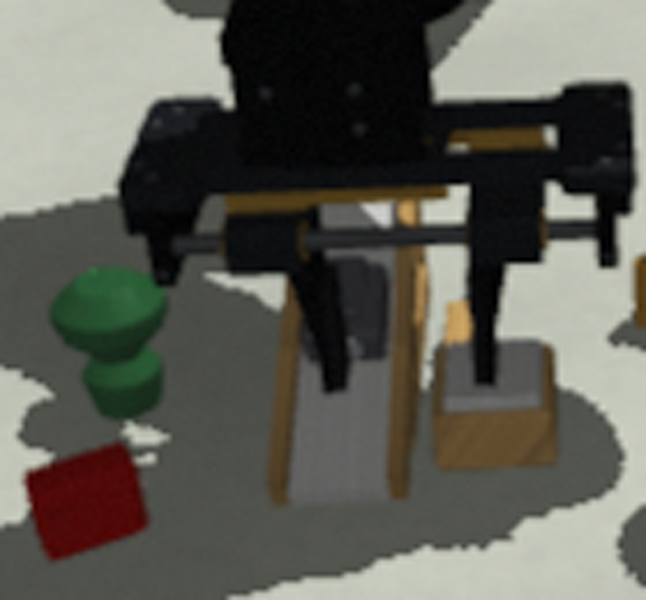

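The picture has not changed in a second: the light rests against the finger, with its front edge at (360,357), and the plate is down.

```bash
python3 -c "
from station import r
print(r.finish_job())"
```

```text
the job is handed in; nothing more can be done
None
```

The ejector plate is pressed fully down with one finger. The light popped out of its well, slid down the chute and is resting against the other finger. I handed the job in holding that pose, at about 4.8 s of the 38 s allowed.

- **Plate:** its top measures 33.9–34.0 mm high, against 34 mm when fully down. The tool is pushing down with about 17 N, so the plate is on its stop.
- **Light:** its front is at dock x of about -39 mm, against the finger standing near x = -50 mm. Two pictures 1 s apart showed no change around the dock, so it is at rest.
- **Other things:** the gripper came near nothing but the plate and chute. The stopper and the red look-alike look unmoved in the pictures. I did not measure the bystanders again afterwards.

No check failed. Early on, two estimates of the dock's yaw differed by about 1 degree (168.5 and 169.4). I used 169, and the finger positions measured afterwards matched it.

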